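# Turn a socket row round for reassembly

## Robot

A 7-joint arm with a two-finger parallel gripper is mounted at the origin on the work surface. World frame = base frame: x ahead of the robot, y to its left, z up, the work surface at z = 0. Lengths are in m, angles in degrees, forces in N, time in s.
With the tool pointing down it reaches from about 0.35 to 0.9 m from the base axis. Payload 19.9 kg.
Tool frame: the origin (TCP) lies at the very end of the fingers, on their centre line; the grasp point (between the pads) lies 19 mm behind it (robot.grip_point_offset is the distance from the TCP to the grasp point, in m); z points along the fingers, y is the line along which they close (so a half turn about z gives the same grasp; the last joint's range is limited). The gripper opens to 94 mm and grips with 3 to 60 N. Pads are 16 mm wide; open, the fingers measure 119 mm over their backs; the gripper's body (75 mm by 177 mm) begins 78 mm behind the grasp point.
Start: joints at [-72.794, 23.915, -0.59, 92.452, 0.269, 63.638, -3.037], TCP at [0.209, 0.589, 0.205] pointing down, gripper open.
Joint ranges: [-161.28, 161.28], [-22.2, 115.67], [-73.04, 71.86], [3.21, 147.25], [-68.34, 248.33], [10.77, 114.83], [-161.83, 161.83]. Speed limits (degrees/s): [108.29, 108.29, 136.94, 136.94, 172.46, 172.46, 172.46].

## Interface

Orientations are given as [roll, pitch, yaw] about the fixed x, y, z axes, in that order (R = Rz(yaw) Ry(pitch) Rx(roll)).
In Python, from cell import robot, solve_ik, eyes gives the robot as it stands. The module is installed in compiled form; this text tells all that it offers. Calls block until the motion is done:
- robot.move_ptp(position, orientation): joint-space move of the TCP to a pose.
- robot.move_straight(position, attitude=None, rate=0.15, max_force=None): straight line of the TCP; attitude=None keeps the orientation; rate is the mean speed in m/s. With max_force (N) it stops when the force on the tool has changed by that much, and returns True; else False.
- robot.movej(angles): joint-space move.
- robot.gripper_to(opening, newtons=None): opening from 0.0 (shut) to 1.0 (fully open); newtons is the grip in N (None keeps the last); returns when the fingers have stopped.
- robot.pause(seconds).
- solve_ik(position, orientation): joint angles nearest the present ones, or None.
- robot.get_obs(): the state.
- eyes.snapshot(name): name is "scene" or "top" or "wrist"; returns a dict with "pixels" (420x560x3 uint8, red, green, blue), "z_map" (420x560 float32, m along the optical axis (not along the pixel's ray), 0 where there is no reading), "intrinsics" (3x3 intrinsics, pixels), "R" (3x3) and "t" (3): a world point X has camera coordinates R X + t; the wrist camera has in their place "T_tool_cam" (4x4, takes a point from camera to tool coordinates, whose origin is the TCP and whose axes are the flange's). Camera axes: x right, y down, z forward; pixel columns grow to the right and rows downward; lengths in m; the calibration is good to about 2 mm. A picture is of the moment at which its call begins: read the wrist's pose just before it.
A pose or a line that the arm cannot do raises robot.Unreachable and nothing moves.
- robot.finish_job(): hands the job in; it is judged then, once.
The state is a dict: "time": time; "q": joint angles; "joint_velocities": joint speeds; "effort": joint torques, N m; "position": TCP position; "eef_rot": TCP orientation; "contact_force": force on the tool from outside, world axes, zero at the start; "ft_torque": the same for the moment, N m; "gripper_width": opening from 0.0 (shut) to 1.0 (fully open); "gripper_force": force on a finger pad.
Only numpy, scipy, OpenCV 4.12 (cv2) and the standard library are available. Lean on these libraries where they do the work, as an engineer would, in place of code of your own. Each camera call takes 0.05 s, during which the arm holds its last target. There are 200 camera calls.

## Task

The four sockets on the full red rack stand in the order in which they were used to strip the job, counted from the rack's loop-handle end. Move them to the empty red rack in reverse order for putting it back together: the socket nearest the handle on the full rack goes to the place farthest from the handle on the empty rack, and so on, until the one that was farthest from the handle stands nearest to it. Keep them upright and leave each standing in the middle of its place.

Things in the scene. Friction and masses are not known exactly. Their poses are not given: they have to be found in the camera images.
- rack_full: fixed red rack that holds the sockets at the start: flat board 90 mm wide (x), 260 long (y), upper face 12 mm over the bench; four places in a row at y = -96, -32, 32, 96 mm, x = 0, between ribs 4 mm thick and 8 high; long sides open. A flat steel loop handle, 12 mm high, sticks out of its +y end to y = 167 mm. Origin: centre of underside. Sockets stand on 3 mm pads here, feet 15 mm over the bench.
- rack_empty: fixed red rack empty at the start: flat board 90 mm wide (x), 260 long (y), upper face 12 mm over the bench; four places in a row at y = -96, -32, 32, 96 mm, x = 0, between ribs 4 mm thick and 8 high; long sides open. A flat steel loop handle, 12 mm high, sticks out of its +y end to y = 167 mm. Origin: centre of underside. Flush grey discs, 54 mm across, mark the places.
- slim_centre (a point): the thinnest socket, deep: a round upright steel wrench socket, 24 mm diameter, 64 mm high, straight-sided, square drive hole at the top; loose. The point is its centre, half-way up (32 mm over its foot); z is its axis, up.
- short_centre (a point): the lowest socket, middling thick: a round upright steel wrench socket, 36 mm diameter, 44 mm high, straight-sided, square drive hole at the top; loose. The point is its centre, half-way up (22 mm over its foot); z is its axis, up.
- tall_centre (a point): the tallest socket: a round upright steel wrench socket, 30 mm diameter, 78 mm high, straight-sided, square drive hole at the top; loose. The point is its centre, half-way up (39 mm over its foot); z is its axis, up.
- wide_centre (a point): the thickest socket: a round upright steel wrench socket, 46 mm diameter, 54 mm high, straight-sided, square drive hole at the top; loose. The point is its centre, half-way up (27 mm over its foot); z is its axis, up.
- pad_slim: fixed round grey pad 34 mm across and 3 mm thick on the full rack, under the slim socket at the start: it stays behind and shows where that socket stood. Origin: centre of its underside, 12 mm over the bench.
- pad_short: fixed round grey pad 46 mm across and 3 mm thick on the full rack, under the short socket at the start: it stays behind and shows where that socket stood. Origin: centre of its underside, 12 mm over the bench.
- pad_tall: fixed round grey pad 40 mm across and 3 mm thick on the full rack, under the tall socket at the start: it stays behind and shows where that socket stood. Origin: centre of its underside, 12 mm over the bench.
- pad_wide: fixed round grey pad 56 mm across and 3 mm thick on the full rack, under the wide socket at the start: it stays behind and shows where that socket stood. Origin: centre of its underside, 12 mm over the bench.
Mind the look-alikes: they are no part of the job. What is shaped like the part that bears wide_centre but green or purple is not meant.

How it is judged (in metres and radians):
At the end, for the whole second after the job is handed in: All four sockets stand upright (0.1 rad) and at rest on the empty rack's board (height within 4 mm), each within 13 mm along and across of its place's centre, in reverse order: from y on the full rack (handle at +y) to -y on the empty rack (x of slim_centre in the frame of rack_empty between -0.013 and 0.013 m and z of slim_centre in the frame of rack_empty between 0.04 and 0.048 m and angle between each of slim_centre, short_centre, tall_centre, wide_centre's own z axis and vertical below 0.1 rad and linear speed of each of socket_slim, socket_short, socket_tall, socket_wide below 0.02 m/s and ((y of pad_slim in the frame of rack_full between -0.116 and -0.076 m and y of slim_centre in the frame of rack_empty between 0.083 and 0.109 m) or (y of pad_slim in the frame of rack_full between -0.052 and -0.012 m and y of slim_centre in the frame of rack_empty between 0.019 and 0.045 m) or (y of pad_slim in the frame of rack_full between 0.012 and 0.052 m and y of slim_centre in the frame of rack_empty between -0.045 and -0.019 m) or (y of pad_slim in the frame of rack_full between 0.076 and 0.116 m and y of slim_centre in the frame of rack_empty between -0.109 and -0.083 m)) and x of short_centre in the frame of rack_empty between -0.013 and 0.013 m and z of short_centre in the frame of rack_empty between 0.03 and 0.038 m and ((y of pad_short in the frame of rack_full between -0.116 and -0.076 m and y of short_centre in the frame of rack_empty between 0.083 and 0.109 m) or (y of pad_short in the frame of rack_full between -0.052 and -0.012 m and y of short_centre in the frame of rack_empty between 0.019 and 0.045 m) or (y of pad_short in the frame of rack_full between 0.012 and 0.052 m and y of short_centre in the frame of rack_empty between -0.045 and -0.019 m) or (y of pad_short in the frame of rack_full between 0.076 and 0.116 m and y of short_centre in the frame of rack_empty between -0.109 and -0.083 m)) and x of tall_centre in the frame of rack_empty between -0.013 and 0.013 m and z of tall_centre in the frame of rack_empty between 0.047 and 0.055 m and ((y of pad_tall in the frame of rack_full between -0.116 and -0.076 m and y of tall_centre in the frame of rack_empty between 0.083 and 0.109 m) or (y of pad_tall in the frame of rack_full between -0.052 and -0.012 m and y of tall_centre in the frame of rack_empty between 0.019 and 0.045 m) or (y of pad_tall in the frame of rack_full between 0.012 and 0.052 m and y of tall_centre in the frame of rack_empty between -0.045 and -0.019 m) or (y of pad_tall in the frame of rack_full between 0.076 and 0.116 m and y of tall_centre in the frame of rack_empty between -0.109 and -0.083 m)) and x of wide_centre in the frame of rack_empty between -0.013 and 0.013 m and z of wide_centre in the frame of rack_empty between 0.035 and 0.043 m and ((y of pad_wide in the frame of rack_full between -0.116 and -0.076 m and y of wide_centre in the frame of rack_empty between 0.083 and 0.109 m) or (y of pad_wide in the frame of rack_full between -0.052 and -0.012 m and y of wide_centre in the frame of rack_empty between 0.019 and 0.045 m) or (y of pad_wide in the frame of rack_full between 0.012 and 0.052 m and y of wide_centre in the frame of rack_empty between -0.045 and -0.019 m) or (y of pad_wide in the frame of rack_full between 0.076 and 0.116 m and y of wide_centre in the frame of rack_empty between -0.109 and -0.083 m))); the robot touches nothing.
It fails at once if the slim socket tipped over (angle between slim_centre's own z axis and vertical above 0.6 rad).
It fails at once if the short socket tipped over (angle between short_centre's own z axis and vertical above 0.6 rad).
It fails at once if the tall socket tipped over (angle between tall_centre's own z axis and vertical above 0.6 rad).
It fails at once if the wide socket tipped over (angle between wide_centre's own z axis and vertical above 0.6 rad).
It also fails if it takes over 128 s, if anything falls off the work surface, if the arm or the gripper's body presses on something with over 40 N, if the wrist force passes 120 N, or if a joint passes its speed limit or range.

## Working session

There is one attempt and no reset: what is moved stays moved. The work goes in short steps, each a Python script; the robot and the scene stay as the last script left them, time stands still between calls to the robot, and variables do not carry over. Pictures are saved under pics/ and viewed, at most 14 in all, crops included, and the job is handed in when it is done.

```bash
mkdir -p pics; ls; cat > snap.py <<'E'
import cv2,sys,numpy as np
from cell import robot, solve_ik, eyes
for n in ("scene","top"):
    s=eyes.snapshot(n); np.savez(f"{n}0.npz",**s)
    cv2.imwrite(f"pics/{n}0.png",s["pixels"][:,:,::-1])
    print(n,s["intrinsics"].round(1).tolist(),s["R"].round(3).tolist(),s["t"].round(3).tolist())
print(robot.get_obs(),robot.grip_point_offset)
E
python3 snap.py
```

```text
pics
scene [[529.0, 0.0, 271.7], [0.0, 529.0, 207.9], [0.0, 0.0, 1.0]] [[0.279, 0.96, 0.017], [0.669, -0.182, -0.721], [-0.689, 0.212, -0.693]] [-0.087, -0.286, 1.365]
top [[417.7, 0.0, 278.6], [0.0, 417.7, 212.1], [0.0, 0.0, 1.0]] [[0.021, -1.0, 0.004], [-0.999, -0.021, -0.05], [0.05, -0.003, -0.999]] [-0.056, 0.473, 1.044]
{'time': 0.1, 'q': array([-72.79319591,  23.9439555 ,  -0.59038267,  92.47966295,
         0.26939301,  63.63689567,  -3.03830041]), 'joint_velocities': array([ 0.00828395, -0.06727646,  0.02014924, -0.06899165,  0.03691364,
       -0.0237039 , -0.10443   ]), 'effort': array([ 8.07975193e-04, -8.52588415e+01,  6.38682023e-01, -4.26703548e+01,
       -4.90701618e-02,  1.62230252e-02,  5.90542800e-05]), 'position': array([0.20940349, 0.58854568, 0.20491276]), 'eef_rot': array([-1.79941034e+02,  4.78489993e-03,  1.60414352e+02]), 'contact_force': array([-0.20789684, -0.41984636,  0.06584269]), 'ft_torque': array([-0.01233408,  0.00313158,  0.00995779]), 'gripper_force': 0.0, 'gripper_width': 1.0038740067584726} 0.0188
```

View pics/scene0.png

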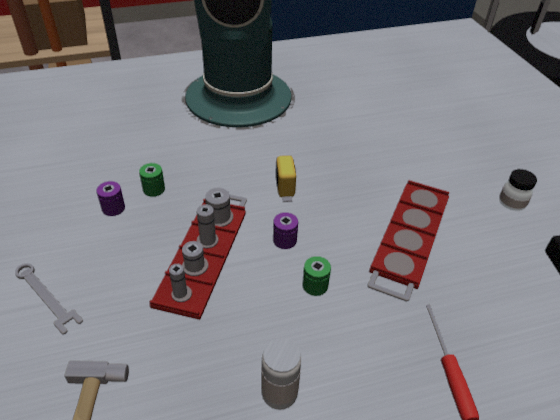

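View pics/top0.png

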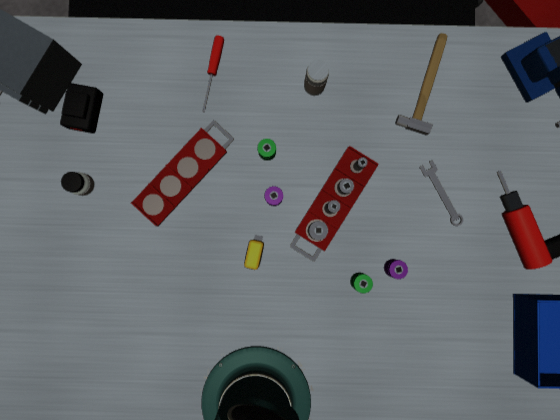

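The scene view shows the full rack at (202,255) with its handle at the top (232,200). From the handle the order is wide (217,205), tall (207,225), short (193,257), slim (178,280). In the top view the full rack is at (337,200) with its handle at (307,248), and the empty rack is at (180,174) with its handle at (218,132).

Things that could be mistaken for the wide socket are the green ones at top (267,148) and (363,283) and the purple ones at (274,196) and (398,269). I'm using the grey one at (317,230) on the full rack.

```bash
cat > vis.py <<'E'
import cv2,numpy as np
def ray(K,R,t,uv,z):
    C=-R.T@t; d=(R.T@np.linalg.inv(K)@np.c_[np.atleast_2d(uv),np.ones(len(np.atleast_2d(uv)))].T).T
    return C+d*((z-C[2])/d[:,2])[:,None]
def cloud(s):
    v,u=np.mgrid[:420,:560]; z=s["z_map"].astype(float)
    c=np.stack([u*z,v*z,z],-1)@np.linalg.inv(s["intrinsics"]).T
    return (c-s["t"])@s["R"]
E
cat > m.py <<'E'
import cv2,numpy as np
from vis import *
s=dict(np.load("top0.npz")); im=s["pixels"]; P=cloud(s); valid=s["z_map"]>0
h=cv2.cvtColor(im,cv2.COLOR_RGB2HSV)
red=(((h[...,0]<8)|(h[...,0]>172))&(h[...,1]>150)&(h[...,2]>60)).astype(np.uint8)
cs,_=cv2.findContours(red,0,2)
handle={"full":(307,248),"empty":(218,132)}; ctr={"full":(337,200),"empty":(180,174)}
out={}
for c in cs:
    (cx,cy),wh,a=cv2.minAreaRect(c)
    for n in ctr:
        if np.hypot(cx-ctr[n][0],cy-ctr[n][1])<20 and max(wh)>60:
            g=ray(s["intrinsics"],s["R"],s["t"],c[:,0,:].astype(float),0.012)[:,:2]
            r=cv2.minAreaRect((g*1000).astype(np.float32)); b=cv2.boxPoints(r)
            e=[b[1]-b[0],b[2]-b[1]]; e=max(e,key=np.linalg.norm); e/=np.linalg.norm(e)
            o=np.array(r[0])/1000
            hp=ray(s["intrinsics"],s["R"],s["t"],handle[n],0.012)[0,:2]
            if (hp-o)@e<0: e=-e
            out[n]=(o,e); print(n,o.round(4),e.round(4),np.round(r[1],1), "yaw of +y",np.degrees(np.arctan2(e[1],e[0])).round(2))
o,y=out["full"]; x=np.array([y[1],-y[0]])
L=(P[...,:2]-o)@np.c_[x,y]
for k,yy in enumerate((96,32,-32,-96)):
    m=valid&(abs(L[...,0])<.045)&(abs(L[...,1]-yy/1000)<.03)&(P[...,2]>.03)
    zt=np.percentile(P[m][:,2],90); t=m&(abs(P[...,2]-zt)<.005)
    q=np.argwhere(t)[:,::-1].astype(np.float32); (u,v),rad=cv2.minEnclosingCircle(q)
    w=ray(s["intrinsics"],s["R"],s["t"],(u,v),zt)[0,:2]
    print(yy,"ztop",zt.round(4),"diam mm",(2000*rad*(1.044-zt)/417.7).round(1),"rack xy",((w-o)@np.c_[x,y]*1000).round(1),"world",w.round(4),(u,v))
np.savez("racks.npz",fo=o,fy=y,eo=out["empty"][0],ey=out["empty"][1])
cv2.imwrite("pics/crop.png",cv2.resize(im[120:275,120:400,::-1],None,fx=2.8,fy=2.8,interpolation=2))
E
python3 m.py
```

```text
full [ 0.5145 -0.1919] [-0.8572  0.5151] [ 87.9 259.6] yaw of +y 149.0
empty [0.5597 0.2087] [ 0.7516 -0.6596] [ 89.2 259.9] yaw of +y -41.27
96 ztop 0.0706 diam mm 44.6 rack xy [ 0.2 98.7] world [ 0.43   -0.1409] (318.1111145019531, 230.36111450195312)
32 ztop 0.0941 diam mm 28.4 rack xy [ 1.2 33. ] world [ 0.4868 -0.1739] (333.60345458984375, 206.22413635253906)
-32 ztop 0.0607 diam mm 34.2 rack xy [ -1.1 -29. ] world [ 0.5388 -0.2078] (346.0333251953125, 185.96665954589844)
-96 ztop 0.0808 diam mm 22.5 rack xy [ -2.3 -93.6] world [ 0.5936 -0.2421] (362.131591796875, 162.3947296142578)
```

View pics/crop.png

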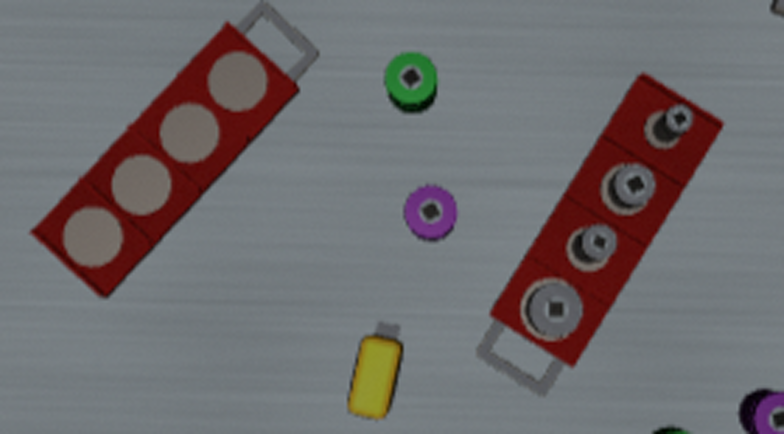

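The crop shows the order from the handle clearly: wide, tall, short, slim. The measured heights and diameters agree with the descriptions. I'll write the transfer helper, check IK, and move the wide socket first.

```bash
cat > job.py <<'E'
import numpy as np
from cell import robot, solve_ik, eyes
r=np.load("racks.npz"); OFF=robot.grip_point_offset
# name: world xy at start, grip height over foot, place y on empty rack
S=dict(wide=((.4300,-.1409),.032,-.096),tall=((.4868,-.1739),.045,-.032),
       short=((.5388,-.2078),.027,.032),slim=((.5936,-.2421),.038,.096))
YF,YE=149.0,138.73; HI=.24
def rpy(y): return [180,0,y]
def place_xy(n): return r["eo"]+S[n][2]*r["ey"]
def report(tag):
    o=robot.get_obs(); print(tag,"t",round(o["time"],1),"p",o["position"].round(4),"w",round(o["gripper_width"]*94,1),"gf",round(o["gripper_force"],1),"F",o["contact_force"].round(1))
def pick(n,xy=None):
    x,y=S[n][0] if xy is None else xy; z=.015+S[n][1]-OFF
    robot.gripper_to(1.0)
    robot.move_ptp([x,y,HI-.04],rpy(YF))
    robot.move_straight([x,y,z+.03],rate=.15)
    robot.move_straight([x,y,z],rate=.06,max_force=15)
    robot.gripper_to(0.0,45); report("grip "+n)
    robot.move_straight([x,y,z+.03],rate=.06)
    robot.move_straight([x,y,HI],rate=.2); report("up")
def place(n):
    x,y=place_xy(n); z=.012+S[n][1]-OFF
    robot.move_ptp([x,y,HI],rpy(YE)); report("over")
    robot.move_straight([x,y,z+.015],rate=.15)
    print("touch",robot.move_straight([x,y,z-.003],rate=.025,max_force=6)); report("down")
    robot.gripper_to(1.0); robot.move_straight([x,y,HI-.04],rate=.15); report("clear")
E
python3 - <<'E'
from job import *
for n in S:
    for (xy,Y) in ((S[n][0],YF),(place_xy(n),YE)):
        for z in (HI,.02):
            q=solve_ik([*xy,z],rpy(Y)); print(n,np.round(xy,3),Y,z,None if q is None else np.round(q,0))
pick("wide")
E
```

```text
wide [ 0.43  -0.141] 149.0 0.24 [-40.   5.  58. 115.  -5.  63.  79.]
wide [ 0.43  -0.141] 149.0 0.02 [-17.  28.  37. 125. -29.  35. 100.]
wide [0.488 0.272] 138.73 0.24 [-44.  15.  14. 100.  -4.  65.  20.]
wide [0.488 0.272] 138.73 0.02 [-41.  32.  11. 110.  -9.  39.  24.]
tall [ 0.487 -0.174] 149.0 0.24 [-30.  16.  56. 107. -15.  65.  90.]
tall [ 0.487 -0.174] 149.0 0.02 [-12.  33.  36. 116. -30.  40. 102.]
tall [0.536 0.23 ] 138.73 0.24 [-39.  18.  16.  97.  -6.  66.  27.]
tall [0.536 0.23 ] 138.73 0.02 [-37.  34.  14. 106. -12.  41.  32.]
short [ 0.539 -0.208] 149.0 0.24 [-23.  25.  55.  98. -22.  68.  96.]
short [ 0.539 -0.208] 149.0 0.02 [ -9.  38.  35. 108. -31.  44. 102.]
short [0.584 0.188] 138.73 0.24 [-35.  22.  19.  93.  -7.  67.  34.]
short [0.584 0.188] 138.73 0.02 [-34.  37.  17. 102. -15.  44.  40.]
slim [ 0.594 -0.242] 149.0 0.24 [-18.  34.  56.  89. -29.  73. 101.]
slim [ 0.594 -0.242] 149.0 0.02 [ -5.  43.  35.  98. -31.  49. 103.]
slim [0.632 0.145] 138.73 0.24 [-31.  26.  21.  87. -10.  69.  41.]
slim [0.632 0.145] 138.73 0.02 [-31.  40.  21.  97. -18.  47.  47.]
grip wide t 5.6 p [ 0.43   -0.141   0.0282] w 45.4 gf 45.0 F [-1.7 -1.8  2.3]
up t 7.3 p [ 0.4294 -0.1407  0.2391] w 45.4 gf 45.0 F [-0.2  0.3 -3.5]
```

```bash
python3 - <<'E'
from job import *
import cv2
place("wide")
o=robot.get_obs()
s=eyes.snapshot("wrist"); cv2.imwrite("pics/w1.png",s["pixels"][:,:,::-1])
s=eyes.snapshot("scene"); cv2.imwrite("pics/s1.png",s["pixels"][150:330,120:480,::-1].repeat(2,0).repeat(2,1))
E
```

```text
over t 8.8 p [0.488  0.2706 0.2401] w 45.7 gf 45.0 F [ 0.2 -0.2 -4.4]
touch True
down t 10.9 p [0.4873 0.272  0.025 ] w 45.6 gf 45.0 F [1.5 0.3 0.4]
clear t 13.1 p [0.4871 0.2718 0.1992] w 94.2 gf 0.0 F [ 0.5  0.5 -0.5]
```

View pics/w1.png

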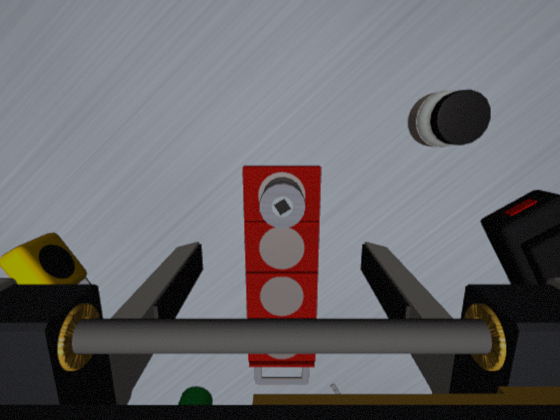

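View pics/s1.png

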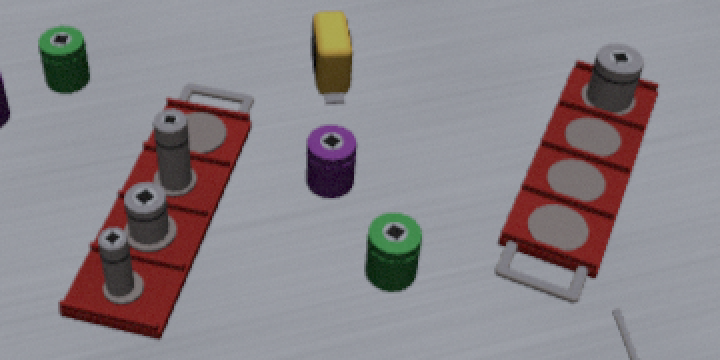

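The wide socket stands upright in the middle of the place farthest from the handle (scene crop (615,80), wrist (282,205)). The other three look undisturbed. I'll move on to those.

```bash
python3 - <<'E'
from job import *
for n,w in (("tall",30),("short",36),("slim",24)):
    pick(n)
    if abs(robot.get_obs()["gripper_width"]*94-w)>3: print("BAD GRIP",n); break
    place(n)
else:
    import cv2
    robot.move_ptp([.42,.0,.35],rpy(YE)); robot.pause(.5); report("end")
    for c in ("scene","top"):
        s=eyes.snapshot(c); np.savez(c+"1.npz",**s)
        p=s["pixels"][150:330,120:480] if c=="scene" else s["pixels"][110:240,110:310]
        cv2.imwrite(f"pics/{c}_end.png",cv2.resize(p[:,:,::-1],None,fx=2,fy=2))
    from vis import cloud
    s=dict(np.load("top1.npz")); P=cloud(s); o,y=r["eo"],r["ey"]; B=np.c_[[y[1],-y[0]],y]
    L=(P[...,:2]-o)@B
    for n in S:
        m=(s["z_map"]>0)&(abs(L[...,0])<.04)&(abs(L[...,1]-S[n][2])<.032)&(P[...,2]>.03)
        zt=np.percentile(P[m][:,2],90); t=m&(abs(P[...,2]-zt)<.005)
        print(n,zt.round(4),(L[t].mean(0)*1000).round(1),"want",S[n][2]*1000)
E
```

```text
grip tall t 17.7 p [ 0.4868 -0.174   0.0412] w 29.0 gf 45.0 F [-1.4 -1.2  1. ]
up t 19.3 p [ 0.4863 -0.1736  0.239 ] w 29.5 gf 45.0 F [-0.9  0.1 -2. ]
over t 20.8 p [0.5359 0.2283 0.2401] w 29.6 gf 45.0 F [-0.4 -0.5 -2.7]
touch True
down t 22.8 p [0.5355 0.2298 0.038 ] w 29.6 gf 45.0 F [-1.2  0.1  7.1]
clear t 25.1 p [0.5352 0.2297 0.1992] w 94.1 gf 0.0 F [-0.6 -0.3 -0.1]
grip short t 29.7 p [ 0.5388 -0.2078  0.0232] w 35.1 gf 45.0 F [-0.6 -1.2 -0.3]
up t 31.4 p [ 0.5384 -0.2075  0.239 ] w 35.2 gf 45.0 F [-0.4 -0.1 -1.8]
over t 32.9 p [0.5839 0.186  0.2401] w 35.7 gf 45.0 F [ 0.3 -0.5 -0.8]
touch True
down t 35.0 p [0.5836 0.1875 0.0199] w 35.2 gf 45.0 F [-1.   0.4  6.2]
clear t 37.4 p [0.5833 0.1875 0.1992] w 94.0 gf 0.0 F [-0.7 -0.3 -0.8]
grip slim t 41.9 p [ 0.5936 -0.2422  0.0342] w 23.4 gf 45.0 F [ 0.4 -0.1  0.3]
up t 43.6 p [ 0.5932 -0.2417  0.2388] w 23.3 gf 45.0 F [-0.3  1.  -1.3]
over t 45.1 p [0.632  0.1437 0.2401] w 23.9 gf 45.0 F [ 0.6 -0.1 -0.9]
touch True
down t 47.1 p [0.6317 0.1453 0.031 ] w 23.6 gf 45.0 F [-0.6 -0.5  7.1]
clear t 49.5 p [0.6314 0.1454 0.1991] w 94.0 gf 0.0 F [-0.3  0.2 -0.2]
end t 51.6 p [ 0.42 -0.    0.35] w 94.1 gf 0.0 F [ 0.7 -0.4 -0.2]
wide 0.0683 [ -6.4 -96.7] want -96.0
tall 0.0912 [ -0.3 -31.7] want -32.0
short 0.0581 [ 0.  32.9] want 32.0
slim 0.0778 [-0.4 97. ] want 96.0
```

View pics/scene_end.png

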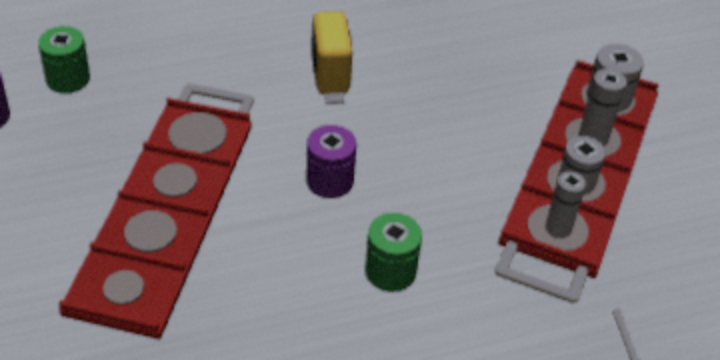

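View pics/top_end.png

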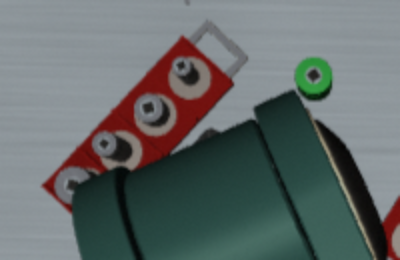

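All four sockets stand upright and centred in reverse order: in the scene crop slim is at (565,210), short (580,165), tall (600,110) and wide (617,75). The −6.4 mm reading for wide comes from the arm hiding part of it in the top view; the scene view shows it where it was placed. I'll hand the job in.

```bash
python3 -c "
from cell import robot
print(robot.finish_job())"
```

```text
the job is handed in; nothing more can be done
None
```

The job is handed in at about 52 s of the 128 s allowed, with all four sockets upright on the empty rack in reverse order (slim nearest the handle, then short, tall and wide); the hand-in returned no verdict.

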